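Dial both code wheels of a bench unit to green

ROBOT

A 6-joint arm with a two-finger parallel gripper is mounted at the origin on a cart in front of the work surface, level with it; the furniture and walls round the work are solid. World frame = base frame: x ahead of the robot, y to its left, z up, the work surface at z = 0. Lengths are in m, angles in rad, forces in N, time in s.
With the tool pointing down it reaches from about 0.375 to 0.9 m from the base axis. Payload 3.1 kg.
Tool frame: the origin (TCP) lies where the fingers leave the gripper's body, on its centre line; the fingertips stand 70 mm ahead of it and the grasp point (between the pads) lies 51 mm ahead of it; z points along the fingers, y is the line along which they close (so a half turn about z gives the same grasp; the last joint's range is limited). The gripper opens to 87 mm and grips with 3 to 60 N. Pads are 19 mm wide; open, the fingers measure 117 mm over their backs; the gripper's body (75 mm by 190 mm) begins 51 mm behind the grasp point.
Start: joints at [-1.31, 0.527, 1.433, -0, 1.181, -0.178], TCP at [0.266, -0.566, 0.292] pointing down, gripper open.
Joint ranges: [-3.08, 3.08], [-0.75, 2.2], [0.22, 2.44], [-1.43, 4.57], [0, 2.65], [-2.85, 2.85]. Speed limits (rad/s): [2.79, 2.79, 3.14, 3.14, 3.14, 3.14].

INTERFACE

Orientations are given as a unit quaternion [x, y, z, w].
In Python, from rig import robot gives the robot as it stands.
- The arm moves only by the tool send_rows, never from a script. Its argument "deltas" is text: rows parted by semicolons, each of 7 numbers parted by spaces: the shift along the tool's x, y, z in mm, then the turn, a rotation vector about the tool's x, y, z in degrees, then the opening, from 0 (shut) to 1 (fully open). A call has 1 to 10 rows; each row shifts and turns the commanded pose from where the row before left it, along the tool's axes as they then stand; what a row does not reach is not made up. A row lasts 1/8 s, in which the tool goes at most 62.5 mm and 10.7 degrees, less where a joint would pass 70% of its speed; a pose out of reach is approached as far as the arm can. A call is refused whole if a number of a shift passes 62.5 or a number of a turn 10.7, either way. A call with a gripper value outside its range is refused whole. The fingers move at their own pace and stop on an object; "newtons" is the grip in N (left out, the last holds). Time passes only in rows, so rows that do not move let the fingers close. It gives the time, the measured TCP pose, the force, the opening and the grip force at its end, in the units of the state.
- robot.get_obs(): the state, without advancing time (a new reading comes with each control period).
- robot.camera(name): name is "scene" or "top"; returns a dict with "image" (384x512x3 uint8, red, green, blue), "depth" (384x512 float32, m along the optical axis (not along the pixel's ray), 0 where there is no reading), "fovy" (degrees; the focal length in pixels is half the picture's height over the tangent of half this angle, whatever the lens; pixels are square), "cx", "cy" (the principal point, pixels), "rvec" (rotation vector, rad) and "tvec" (3), from world to camera coordinates, as OpenCV has them. Camera axes: x right, y down, z forward; pixel columns grow to the right and rows downward; lengths in m; the calibration is good to about 2 mm. A picture is of the moment at which its call begins.
- robot.hand_in(): hands the job in; it is judged then, once.
Trained networks look in the newest picture that a camera, given by its name, has taken for a name from the list of things; names that differ only in an ending like _2 or _b are one class to them, and where a whole thing is asked for, a point or a joint stands for the part that bears it (a point fixed in the world has none). Each returns a list of dicts, best first, with "p" (0 to 1); they miss things now and then, are a little off and sometimes report something else, mostly with a low value. They report only what shows in the picture. A call takes as long as a camera call.
- robot.find_in(camera, thing): "box" ([left, top, right, bottom] in pixels, round what is visible of it).
- robot.cut_out(camera, thing): "region" (384x512 bool, what is visible of it) and "box" ([left, top, right, bottom] in pixels, round what is visible of it).
The state is a dict: "time": time; "q": joint angles; "joint_velocities": joint speeds; "joint_torque": joint torques, N m; "position": TCP position; "tool_rot": TCP orientation; "ft_force": force on the tool from outside, world axes, zero at the start; "moment": the same for the moment, N m; "grip_width": finger opening in m; "grip_force": force on a finger pad.
Only numpy, scipy, OpenCV 4.12 (cv2) and the standard library are available. Lean on these libraries where they do the work, as an engineer would, in place of code of your own. Each camera call takes 0.05 s, during which the arm holds its last target. There are 200 camera calls.

TASK

The grey sloping box on the bench has two big ridged code wheels showing through its face. Roll each wheel up by its ridges until its green ridge clicks into place exactly between the orange pointers. Do not shove the box from its place or disturb the things lying round it.

Things in the scene. Friction and masses are not known exactly. Their poses are not given: they have to be found in the camera images.
- code_unit: Loose bench box, over 3 kg, on rubber feet; slides if pushed with about 20 N. 220 mm wide; aluminium face, grey sides, 160 mm long, sloping at 30 degrees, rising away from the robot. Origin on the bench under its middle; x from its low front to its high back, y to its left, z up. In its frame the face's outward normal is n = (-0.5, 0, 0.866), up the slope is u = (0.866, 0, 0.5).
- face_centre (a point): Centre of the face, at (-48, 0, 133) mm in the box's frame, with the box's axes. Two slots, 120 mm along the slope by 42 mm wide, are cut in the face, centred 50 mm left and right of this point; a flat orange pointer on each side marks the middle of each slot.
- wheel_left_axle (a point): Middle of the left wheel's axle (along y), 32 mm below the face under its slot's centre, with the box's axes. Wheel 36 mm wide: black drum of 52 mm radius with ten straight ridges across it, 7 mm thick, out to 64 mm radius, 36 degrees apart. One is green, the opposite one red, the others grey. About three show above the face; the green one starts below it.
- wheel_right_axle (a point): Middle of the right wheel's axle; same wheel and layout as the left.
- wheel_left (a joint): Angle (rad) of the left wheel's green ridge from n towards u: 0 is between its pointers, negative still to come from below. Its tip: axle + 64 mm (cos n + sin u). A sprung detent holds the wheel at every multiple of 0.628; it resists a ridge with about 5 to 8 N, gives way half-way and snaps on to the next click. Starts 2 to 4 clicks short; stops at -3.3 and +1.4; turns both ways.
- wheel_right (a joint): The same for the right wheel, which starts at its own angle.
- notebook: Violet notebook, 210 x 152 x 14 mm, lying right of the box; leave it. Origin under its centre.
- kapton_tape: Amber roll of tape, 52 mm across, 12 mm high, lying right of the box; leave it. Origin under its centre.
- mini_pliers: Small blue-handled pliers, 115 mm long, lying on the notebook; leave them. Origin under their centre.
- solder_spool: Small white spool, 47 mm across, 25 mm high, standing left of the box; leave it. Origin under its centre.
- flux_syringe: Yellow syringe, 96 mm long, 21 mm thick, lying left of the box; leave it. Origin under its centre.
- cotton_buds: Clear tub of cotton buds, 77 mm across, 80 mm high, standing at the back left; leave it. Origin under its centre.

How it is judged:
At the end, for the whole second after the job is handed in: Both green ridges stand between their pointers, within 0.12 rad (7 mm at the ridge), and the box stands flat and still within 30 mm of where it was (value of joint wheel_left between -0.12 and 0.12 rad and value of joint wheel_right between -0.12 and 0.12 rad and distance of code_unit from where it was at the start of the episode below 0.03 m and angle between code_unit's own z axis and vertical below 0.05 rad and linear speed of code_unit below 0.02 m/s); the robot touches nothing.
It fails at once if the box is shoved more than 40 mm or tipped up (distance of code_unit from where it was at the start of the episode above 0.04 m or angle between code_unit's own z axis and vertical above 0.15 rad).
It fails at once if the notebook, tape, pliers, spool, syringe or tub is moved more than 30 mm (distance of any of notebook, kapton_tape, mini_pliers, solder_spool, flux_syringe, cotton_buds from where it was at the start of the episode above 0.03 m).
It also fails if it takes over 67 s, if anything falls off the work surface, if the arm or the gripper's body presses on something with over 40 N, if the wrist force passes 120 N, or if a joint passes its speed limit or range.

## Working session

There is one attempt and no reset: what is moved stays moved. The work goes in short steps, Python scripts to look and compute and a tool call to move; the robot and the scene stay as the last step left them, time stands still between calls to the robot, and variables do not carry over. Pictures are saved under pics/ and viewed, at most 10 in all, crops included, and the job is handed in when it is done.

Besides the shell and the picture viewer there is one more tool, called after "Call:" by a JSON object that holds its "method" and its "body", one argument or row to a line. send_rows: Moves the arm, as the interface text tells. Its arguments: {"type":"object","properties":{"deltas":{"type":"string"},"newtons":{"type":"number"}},"required":["deltas"]}

```bash
mkdir -p pics; ls; cat > h.py <<'E'
import numpy as np, cv2
from scipy.spatial.transform import Rotation as R
from rig import robot
def cam(n):
    c=robot.camera(n); c['f']=c['image'].shape[0]/2/np.tan(np.radians(c['fovy'])/2)
    c['R']=R.from_rotvec(np.ravel(c['rvec'])).as_matrix(); c['t']=np.ravel(c['tvec']); return c
def cloud(c):
    v,u=np.mgrid[:384,:512]; d=c['depth']
    p=np.stack([(u-c['cx'])/c['f']*d,(v-c['cy'])/c['f']*d,d],-1)
    return (p-c['t'])@c['R']
def proj(c,p):
    q=np.atleast_2d(p)@c['R'].T+c['t']; return q[:,:2]/q[:,2:]*c['f']+[c['cx'],c['cy']]
def save(im,n): cv2.imwrite('pics/'+n,im[...,::-1])
E
python3 - <<'E'
from h import *
ims=[]
for n in('top','scene'):
    c=cam(n); ims.append(c['image']); print(n,-c['R'].T@c['t'],c['f'])
    P=cloud(c)
    for t in('code_unit','wheel_left','wheel_right','cotton_buds','solder_spool','flux_syringe','notebook','kapton_tape'):
        r=robot.cut_out(n,t)
        if r:
            m=r[0]['region']&(c['depth']>0); print(t,len(r),r[0]['p'],r[0]['box'],P[m].min(0).round(3),P[m].max(0).round(3),np.median(P[m],0).round(3))
save(cv2.resize(ims[0],(800,600)),'a.png');save(cv2.resize(ims[1],(800,600)),'b.png')
E
```

```text
pics
top [0.3128938  0.06972947 1.17920796] 384.56106087558766
code_unit 1 0.92 [181.1, 158.2, 268.9, 233.2] [ 0.401  0.034 -0.004] [0.659 0.315 0.178] [0.507 0.16  0.137]
wheel_left 1 0.79 [201.7, 183.4, 219.0, 222.4] [0.433 0.179 0.033] [0.542 0.232 0.171] [0.481 0.202 0.15 ]
wheel_right 1 0.65 [234.8, 178.8, 254.8, 219.7] [0.458 0.082 0.09 ] [0.56  0.135 0.17 ] [0.504 0.107 0.151]
cotton_buds 2 0.91 [140.7, 125.1, 167.5, 151.2] [ 0.638  0.365 -0.006] [0.745 0.463 0.088] [0.672 0.4   0.081]
solder_spool 1 0.54 [139.2, 166.8, 155.8, 182.2] [ 0.542  0.402 -0.005] [0.598 0.459 0.03 ] [0.566 0.424 0.023]
flux_syringe 1 0.56 [127.5, 216.0, 159.2, 225.4] [ 0.414  0.366 -0.004] [0.435 0.46  0.023] [0.422 0.419 0.017]
notebook 2 0.83 [334.4, 185.0, 385.4, 255.5] [ 0.386 -0.333 -0.009] [ 0.61  -0.158  0.022] [ 0.492 -0.24   0.009]
kapton_tape 2 0.72 [302.0, 225.3, 321.3, 239.7] [ 0.42  -0.125 -0.006] [ 0.469 -0.071  0.015] [ 0.442 -0.096  0.01 ]
scene [-0.28426144  0.46246122  0.56413782] 405.4549701913235
code_unit 1 0.72 [168.6, 166.2, 285.2, 266.6] [ 0.401 -0.064 -0.001] [0.881 0.289 0.174] [0.475 0.186 0.115]
wheel_left 1 0.68 [194.9, 188.6, 226.6, 232.4] [0.429 0.178 0.096] [0.576 0.23  0.17 ] [0.466 0.206 0.142]
wheel_right 2 0.83 [230.0, 177.0, 266.4, 217.3] [0.453 0.073 0.095] [0.603 0.134 0.171] [0.49  0.109 0.142]
cotton_buds 1 0.93 [95.5, 195.4, 130.8, 233.6] [ 0.639  0.357 -0.002] [0.863 0.44  0.085] [0.661 0.404 0.058]
solder_spool 2 0.63 [101.2, 242.4, 124.3, 262.7] [ 0.544  0.402 -0.002] [0.628 0.448 0.028] [0.558 0.425 0.022]
flux_syringe 1 0.58 [104.1, 282.3, 153.1, 294.1] [ 0.414  0.365 -0.002] [0.459 0.458 0.022] [0.421 0.415 0.014]
notebook 1 0.55 [366.4, 238.8, 373.1, 242.0] [ 0.388 -0.195  0.   ] [ 0.41  -0.175  0.011] [ 0.394 -0.182  0.005]
kapton_tape 1 0.81 [319.0, 230.3, 336.8, 241.2] [ 0.418 -0.122 -0.002] [ 0.472 -0.07   0.015] [ 0.445 -0.096  0.011]
```

View pics/a.png

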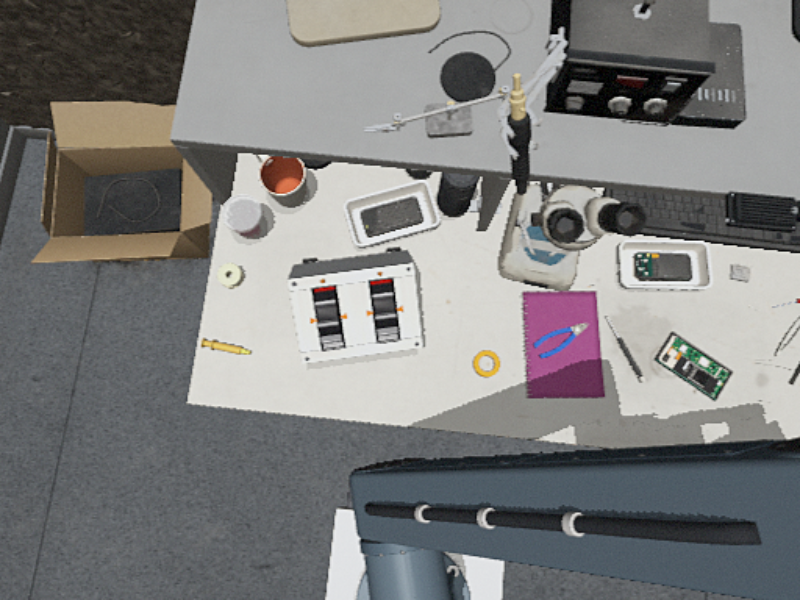

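View pics/b.png

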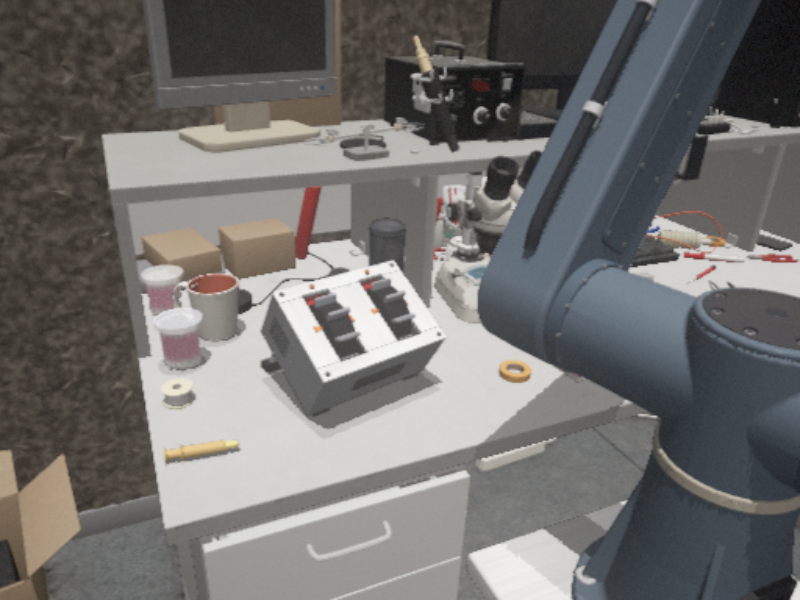

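```bash
cat >> h.py <<'E'
from scipy.optimize import least_squares
def face_img(c,pose,h=0,s=2.5):
    x,y,yaw=pose; B=R.from_euler('z',yaw).as_matrix()
    n=np.array([-.5,0,.866]);u=np.array([.866,0,.5])
    U,Y=np.meshgrid(np.arange(80,-80,-1/s),np.arange(110,-110,-1/s),indexing='ij')
    p=(np.array([-48,0,133])+U[...,None]*u+Y[...,None]*np.array([0,1,0])+h*n)/1000@B.T+[x,y,0]
    q=proj(c,p.reshape(-1,3)).reshape(*U.shape,2).astype(np.float32)
    return cv2.remap(c['image'],q[...,0],q[...,1],cv2.INTER_CUBIC)
E
python3 - <<'E'
from h import *
pts=[];cs={}
for n in('top','scene'):
    c=cs[n]=cam(n);P=cloud(c);r=robot.cut_out(n,'code_unit')[0]['region']
    white=(c['image'].min(-1)>150)&(c['depth']>0)&r&(P[...,2]>.085)&(P[...,2]<.19)
    p=P[white]
    A=np.c_[p[:,:2],np.ones(len(p))]
    w=np.ones(len(p),bool)
    for _ in range(5):
        k=np.linalg.lstsq(A[w],p[w,2],rcond=None)[0]; w=abs(A@k-p[:,2])<.006
    p=p[w]
    print(n,len(p),'slope',np.degrees(np.arctan(np.hypot(*k[:2]))),'yaw',np.degrees(np.arctan2(k[1],k[0])))
    # rectangle in horizontal plane
    rect=cv2.minAreaRect((p[:,:2]*1000).astype(np.float32)); ctr=np.array(rect[0])/1000
    print(rect,'z at ctr',np.array([*ctr,1])@k)
    pts.append((ctr,rect))
ctr=np.mean([q[0] for q in pts],0)
yaw=np.radians(float(np.mean([ (q[1][2]+45)%90-45 for q in pts])))
B=R.from_euler('z',yaw).as_matrix()
o=ctr-(B@[-.048,0,0])[:2]
pose=[*o,yaw];print(pose,np.degrees(yaw))
np.save('pose.npy',pose)
im=np.vstack([face_img(cs[n],pose,s=2) if 0 else cv2.resize(face_img(cs[n],pose),(412,300)) for n in cs])
save(im,'f1.png')
E
```

```text
top 2948 slope 29.8704061182348 yaw 13.832783460129471
((493.685791015625, 156.0651092529297), (139.70184326171875, 219.8601531982422), 13.72143840789795) z at ctr 0.13296806223380633
scene 3323 slope 30.06164012687203 yaw 13.642068695461912
((493.5996398925781, 155.31201171875), (141.65850830078125, 220.91514587402344), 14.001710891723633) z at ctr 0.1325165899139959
[np.float64(0.5402448293069099), np.float64(0.16718825545787688), np.float64(0.2419301171501783)] 13.861574649810791
```

View pics/f1.png

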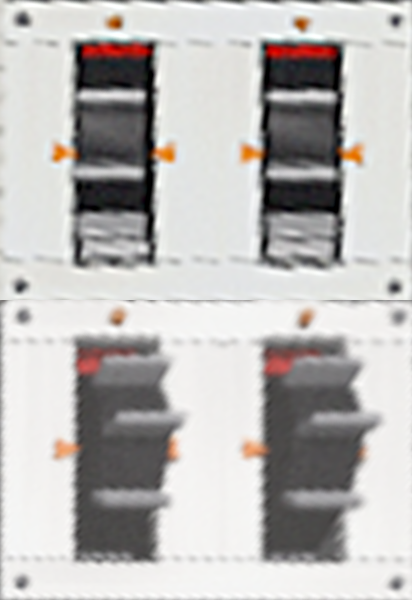

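The rectified face shows both wheels with three grey ridges. A red ridge sits at the top slot edge on each (left about (115,50), right about (301,50)). That puts red at +72° and green at −108°, so each wheel is 3 clicks short. I'll confirm with depth and compute the approach.

```bash
cat >> h.py <<'E'
def frame():
    x,y,yaw=np.load('pose.npy'); return R.from_euler('z',yaw),np.array([x,y,0])
def front(side,X,Z):   # TCP for finger front edge at X,Z mm rel. axle (box axes), tool vertical
    B,o=frame(); return B.apply(np.array([-32+X-9.5,50*side,105.3+Z+70])/1000)+o
def delta(p,obs=None):
    o=obs or robot.get_obs(); return R.from_quat(o['tool_rot']).inv().apply(p-o['position'])*1000
def state():
    o=robot.get_obs();B,_=frame();Q=R.from_quat(o['tool_rot']);M=(B.inv()*Q).as_matrix()
    print('t',o['time'],'pos',np.round(o['position'],4),'F',np.round(o['ft_force'],1),'w',o['grip_width'],'q',np.round(o['q'],2));print('tool axes in box (cols)\n',M.round(3));return o
def angles(c):
    B,o=frame();P=cloud(c);b=B.inv().apply(P.reshape(-1,3)-o).reshape(P.shape)*1000
    n=np.array([-.5,0,.866]);u=np.array([.866,0,.5]);im=c['image'].astype(int)
    for s in(1,-1):
        d=b-(np.array([-48,50*s,133])-32*n); N=d@n;U=d@u;r=np.hypot(N,U);a=np.degrees(np.arctan2(U,N))
        m=(c['depth']>0)&(abs(d[...,1])<16)&(r<75)&(r>45)
        h=np.histogram(a[m&(r>59)],np.arange(-90,91,6))[0]
        for nm,k in(('green',(im[...,1]>im[...,0]+30)&(im[...,1]>im[...,2]+30)),('red',(im[...,0]>im[...,1]+60)&(im[...,2]<100))):
            k=k&m
            if k.sum()>3: print('LR'[s<0],nm,k.sum(),'ang',np.median(a[k]).round(1),'r',np.median(r[k]).round(1))
        print('LR'[s<0],dict(zip(range(-87,90,6),h.tolist())))
E
python3 - <<'E'
from h import *
for n in('top','scene'): angles(cam(n))
o=state()
B,_=frame();M=(B.inv()*R.from_quat(o['tool_rot'])).as_matrix()
print('yaw err of tool y',np.degrees(np.arctan2(M[1,0],M[0,0])))
for s in(1,-1):print(front(s,-66,60),front(s,-66,13))
print(delta(np.array([.42,-.3,.33])),delta(front(-1,-75,90)))
E
```

```text
L red 28 ang 67.6 r 53.8
L {-87: 0, -81: 0, -75: 1, -69: 20, -63: 33, -57: 4, -51: 0, -45: 0, -39: 11, -33: 21, -27: 1, -21: 0, -15: 0, -9: 0, -3: 13, 3: 16, 9: 0, 15: 0, 21: 0, 27: 0, 33: 24, 39: 9, 45: 0, 51: 0, 57: 3, 63: 34, 69: 5, 75: 0, 81: 0, 87: 0}
R red 25 ang 67.3 r 53.0
R {-87: 0, -81: 0, -75: 2, -69: 21, -63: 36, -57: 1, -51: 0, -45: 0, -39: 10, -33: 22, -27: 0, -21: 0, -15: 0, -9: 0, -3: 15, 3: 15, 9: 0, 15: 0, 21: 0, 27: 0, 33: 24, 39: 8, 45: 0, 51: 0, 57: 4, 63: 41, 69: 1, 75: 0, 81: 0, 87: 0}
L red 12 ang 68.5 r 56.2
L {-87: 0, -81: 0, -75: 0, -69: 0, -63: 56, -57: 1, -51: 0, -45: 0, -39: 12, -33: 31, -27: 0, -21: 0, -15: 0, -9: 0, -3: 23, 3: 21, 9: 0, 15: 0, 21: 0, 27: 0, 33: 27, 39: 12, 45: 0, 51: 0, 57: 1, 63: 45, 69: 20, 75: 3, 81: 0, 87: 0}
R red 13 ang 67.9 r 56.3
R {-87: 0, -81: 0, -75: 0, -69: 2, -63: 44, -57: 0, -51: 0, -45: 0, -39: 13, -33: 21, -27: 0, -21: 0, -15: 0, -9: 0, -3: 26, 3: 16, 9: 0, 15: 0, 21: 0, 27: 0, 33: 28, 39: 4, 45: 0, 51: 0, 57: 1, 63: 38, 69: 19, 75: 0, 81: 0, 87: 0}
t 1.2 pos [ 0.2655 -0.5657  0.2922] F [ 0.6 -0.4  0.6] w 0.08700696627929377 q [-1.31  0.53  1.43  0.    1.18 -0.18]
tool axes in box (cols)
 [[ 0.981  0.196  0.   ]
 [ 0.196 -0.981  0.   ]
 [ 0.    -0.    -1.   ]]
yaw err of tool y 11.278965812864389
[0.42389666 0.1899776  0.2353    ] [0.42389666 0.1899776  0.1883    ]
[0.44785436 0.09288986 0.2353    ] [0.44785436 0.09288986 0.1883    ]
[ 252.72126597 -174.95754203  -37.76626924] [ 436.02421613 -520.55274414   26.95091489]
```

Call:
{"method": "send_rows", "body": {
  "deltas": "0 0 -25 0 0 6 0; 0 0 -15 0 0 5.3 0; 0 0 0 0 0 0 0",
  "newtons": 10
}}

```text
time: 1.58
position: [0.2658, -0.5664, 0.3336]
tool_rot: [0.993, 0.121, 0.0, 0.002]
ft_force: [1.2, -0.2, 0.8]
grip_width: 0.0645
grip_force: 0.0
```

```bash
python3 - <<'E'
from h import *
state()
print(delta(np.array([.43,-.35,.332])),delta(front(-1,-80,80)))
E
```

```text
t 1.575 pos [ 0.2658 -0.5664  0.3336] F [ 1.2 -0.2  0.8] w 0.06445045134112187 q [-1.31  0.49  1.39 -0.    1.27  0.02]
tool axes in box (cols)
 [[ 1.     0.001  0.   ]
 [ 0.001 -1.    -0.003]
 [ 0.     0.003 -1.   ]]
[ 211.43087526 -170.60475444    1.08161696] [ 321.19879623 -596.48570419   76.37557989]
```

Call:
{"method": "send_rows", "body": {
  "deltas": "42 -34 0 0 0 0 0; 42 -34 0 0 0 0 0; 42 -34 0 0 0 0 0; 42 -34 0 0 0 0 0; 42 -35 0 0 0 0 0; 12 -47 0 0 0 0 0; 12 -47 0 0 0 0 0; 12 -47 0 0 0 0 0; 12 -47 0 0 0 0 0; 12 -47 0 0 0 0 0"
}}

```text
time: 2.82
position: [0.43, -0.1052, 0.3316]
tool_rot: [0.993, 0.121, -0.0, -0.0]
ft_force: [0.7, 0.3, -0.6]
grip_width: 0.0004
grip_force: 0.0
```

Call:
{"method": "send_rows", "body": {
  "deltas": "12 -47 0 0 0 0 0; 12 -47 0 0 0 0 0; 12 -47 0 0 0 0 0; 10 -40 0 0 0 0 0; 0 0 0 0 0 0 0; 0 0 0 0 0 0 0"
}}

```text
time: 3.58
position: [0.4317, 0.0796, 0.3318]
tool_rot: [0.993, 0.121, -0.0, 0.0]
ft_force: [-0.1, 0.1, 0.7]
grip_width: 0.0001
grip_force: 0.0
```

```bash
python3 - <<'E'
from h import *
state()
for a in((-80,80),(-72,13),(-60,13),(-50,33),(-42,46)):print(a,delta(front(-1,*a)).round(1))
E
```

```text
t 3.575 pos [0.4317 0.0796 0.3318] F [-0.1  0.1  0.7] w 0.00013011726717607175 q [-0.07  0.22  1.82 -0.    1.1   1.25]
tool axes in box (cols)
 [[ 1.     0.001 -0.001]
 [ 0.001 -1.    -0.   ]
 [-0.001  0.    -1.   ]]
(-80, 80) [ 4.9 -9.1 76.5]
(-72, 13) [ 13.   -9.1 143.5]
(-60, 13) [ 25.   -9.1 143.5]
(-50, 33) [ 35.   -9.1 123.5]
(-42, 46) [ 43.   -9.1 110.5]
```

Call:
{"method": "send_rows", "body": {
  "deltas": "3 -9 36 0 0 0 0; 0 0 40 0 0 0 0; 0 0 35 0 0 0 0; 0 0 22 0 0 0 0; 5 0 10 0 0 0 0; 5 0 0 0 0 0 0; 0 0 0 0 0 0 0"
}}

```text
time: 4.45
position: [0.4439, 0.0913, 0.19]
tool_rot: [0.993, 0.12, 0.001, 0.0]
ft_force: [-0.6, -0.2, 0.4]
grip_width: 0.0001
grip_force: 0.0
```

```bash
python3 - <<'E'
from h import *
state()
for a in((-60,13),(-50,33),(-42,46)):print(a,delta(front(-1,*a)).round(1))
E
```

```text
t 4.45 pos [0.4439 0.0913 0.19  ] F [-0.6 -0.2  0.4] w 0.00013754200770811864 q [-0.04  0.48  1.95 -0.    0.71  1.29]
tool axes in box (cols)
 [[ 1.    -0.001  0.003]
 [-0.001 -1.    -0.001]
 [ 0.003  0.001 -1.   ]]
(-60, 13) [10.2 -0.6  1.8]
(-50, 33) [ 20.3  -0.6 -18.2]
(-42, 46) [ 28.3  -0.6 -31.2]
```

Push: in to −60, then up along the arc to −42, with a pause, then back out to the front.

Call:
{"method": "send_rows", "body": {
  "deltas": "5 0 1 0 0 0 0; 5 0 0 0 0 0 0; 3 0 -5 0 0 0 0; 3 0 -6 0 0 0 0; 2 0 -4 0 0 0 0; 2 0 -4 0 0 0 0; 3 0 -5 0 0 0 0; 3 0 -5 0 0 0 0; 2 0 -3 0 0 0 0; 0 0 0 0 0 0 0"
}}

```text
time: 5.7
position: [0.4702, 0.0984, 0.2207]
tool_rot: [0.993, 0.121, 0.001, 0.0]
ft_force: [-0.6, 0.0, 0.1]
grip_width: 0.0001
grip_force: 0.0
```

```bash
python3 - <<'E'
from h import *
state()
for n in('top','scene'): angles(cam(n))
for a in((-42,46),(-70,46)):print(a,delta(front(-1,*a)).round(1))
E
```

```text
t 5.7 pos [0.4702 0.0984 0.2207] F [-0.6  0.   0.1] w 0.0001254915594051596 q [-0.03  0.45  1.86  0.    0.83  1.3 ]
tool axes in box (cols)
 [[ 1.    -0.     0.001]
 [-0.    -1.    -0.   ]
 [ 0.001  0.    -1.   ]]
L red 21 ang 68.4 r 53.1
L {-87: 0, -81: 0, -75: 0, -69: 0, -63: 0, -57: 0, -51: 0, -45: 0, -39: 0, -33: 0, -27: 0, -21: 0, -15: 0, -9: 0, -3: 0, 3: 0, 9: 0, 15: 0, 21: 0, 27: 0, 33: 12, 39: 5, 45: 0, 51: 0, 57: 2, 63: 36, 69: 4, 75: 0, 81: 0, 87: 0}
R {-87: 0, -81: 0, -75: 0, -69: 0, -63: 0, -57: 0, -51: 0, -45: 0, -39: 0, -33: 0, -27: 0, -21: 0, -15: 0, -9: 0, -3: 0, 3: 0, 9: 0, 15: 0, 21: 0, 27: 0, 33: 0, 39: 0, 45: 0, 51: 0, 57: 0, 63: 0, 69: 0, 75: 0, 81: 0, 87: 0}
L red 12 ang 68.7 r 56.4
L {-87: 0, -81: 0, -75: 0, -69: 0, -63: 58, -57: 0, -51: 0, -45: 0, -39: 12, -33: 32, -27: 0, -21: 0, -15: 0, -9: 0, -3: 21, 3: 22, 9: 0, 15: 0, 21: 0, 27: 0, 33: 29, 39: 6, 45: 0, 51: 0, 57: 0, 63: 47, 69: 24, 75: 1, 81: 0, 87: 0}
R red 7 ang 68.0 r 56.0
R {-87: 0, -81: 0, -75: 0, -69: 0, -63: 44, -57: 1, -51: 0, -45: 0, -39: 9, -33: 25, -27: 0, -21: 3, -15: 6, -9: 6, -3: 11, 3: 7, 9: 0, 15: 0, 21: 0, 27: 0, 33: 28, 39: 3, 45: 0, 51: 0, 57: 1, 63: 5, 69: 9, 75: 0, 81: 0, 87: 0}
(-42, 46) [ 1.6  0.1 -1.1]
(-70, 46) [-26.4   0.1  -1.1]
```

```bash
python3 - <<'E'
from h import *
c=cam('scene'); save(cv2.resize(c['image'][150:260,170:330],(800,550),interpolation=cv2.INTER_CUBIC),'c1.png')
E
```

```text
(no output)
```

View pics/c1.png

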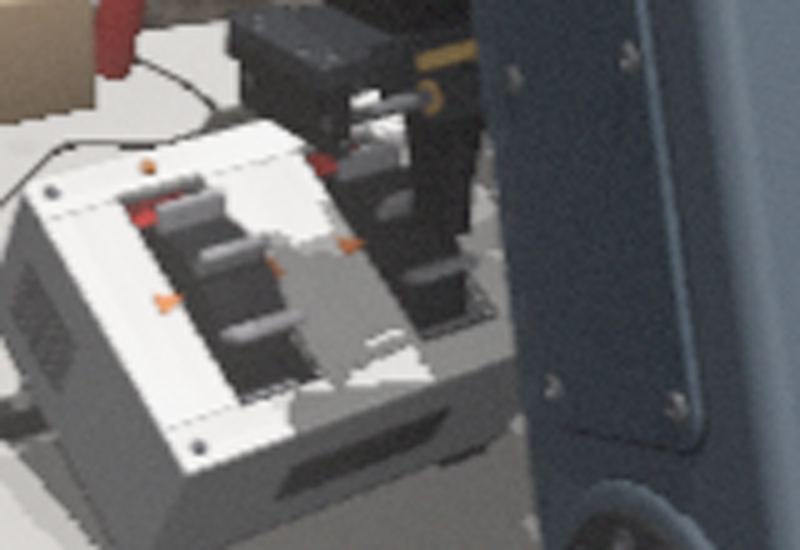

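The wheel did not click: red is still at (320,165) in the crop. The fingertip rode over the ridge, so I'll go back and push on a lower path while reading the force.

Call:
{"method": "send_rows", "body": {
  "deltas": "-10 0 0 0 0 0 0; -16 0 -1 0 0 0 0; 0 0 16 0 0 0 0; 0 0 17 0 0 0 0; 3 0 0 0 0 0 0; 5 0 0 0 0 0 0; 2 0 0 0 0 0 0; 0 0 0 0 0 0 0"
}}

```text
time: 6.85
position: [0.4535, 0.0944, 0.1885]
tool_rot: [0.993, 0.121, -0.001, 0.0]
ft_force: [-2.8, -1.7, 1.5]
grip_width: 0.0006
grip_force: 1.4
```

```bash
python3 - <<'E'
from h import *
state()
print(delta(front(-1,0,0)).round(1))
E
```

```text
t 6.85 pos [0.4535 0.0944 0.1885] F [-2.8 -1.7  1.5] w 0.0006389957166068165 q [-0.04  0.49  1.93 -0.    0.73  1.29]
tool axes in box (cols)
 [[ 1.     0.    -0.001]
 [ 0.    -1.    -0.   ]
 [-0.001  0.    -1.   ]]
[60.2  0.1 13.2]
```

Call:
{"method": "send_rows", "body": {
  "deltas": "3 0 0 0 0 0 0; 0 0 0 0 0 0 0"
}}

```text
time: 7.1
position: [0.4541, 0.0948, 0.1881]
tool_rot: [0.993, 0.121, -0.004, 0.0]
ft_force: [-6.7, -4.5, 5.3]
grip_width: 0.0006
grip_force: 3.8
```

Call:
{"method": "send_rows", "body": {
  "deltas": "3 0 -4 0 0 0 0; 0 0 0 0 0 0 0"
}}

```text
time: 7.35
position: [0.4555, 0.0953, 0.1913]
tool_rot: [0.993, 0.121, -0.006, 0.0]
ft_force: [-7.0, -5.6, -0.4]
grip_width: 0.0003
grip_force: 4.4
```

```bash
python3 - <<'E'
from h import *
state();print(delta(front(-1,0,0)).round(1))
angles(cam('scene'))
E
```

```text
t 7.35 pos [0.4555 0.0953 0.1913] F [-7.  -5.6 -0.4] w 0.00030996971397742595 q [-0.03  0.49  1.92 -0.    0.75  1.3 ]
tool axes in box (cols)
 [[ 1.     0.001 -0.011]
 [ 0.001 -1.     0.001]
 [-0.011 -0.001 -1.   ]]
[58.2  0.6 15.3]
L red 12 ang 68.4 r 56.1
L {-87: 0, -81: 0, -75: 0, -69: 4, -63: 56, -57: 1, -51: 0, -45: 0, -39: 13, -33: 30, -27: 0, -21: 0, -15: 0, -9: 0, -3: 20, 3: 21, 9: 0, 15: 0, 21: 0, 27: 0, 33: 34, 39: 7, 45: 0, 51: 0, 57: 2, 63: 46, 69: 23, 75: 1, 81: 0, 87: 0}
R {-87: 0, -81: 0, -75: 0, -69: 3, -63: 47, -57: 1, -51: 0, -45: 6, -39: 11, -33: 13, -27: 6, -21: 1, -15: 0, -9: 0, -3: 3, 3: 5, 9: 0, 15: 0, 21: 0, 27: 0, 33: 0, 39: 0, 45: 0, 51: 0, 57: 0, 63: 0, 69: 0, 75: 0, 81: 0, 87: 0}
```

Call:
{"method": "send_rows", "body": {
  "deltas": "2 0 -3 0 0 0 0; 2 0 -3 0 0 0 0; 2 0 -3 0 0 0 0; 0 0 0 0 0 0 0"
}}

```text
time: 7.9
position: [0.4609, 0.0965, 0.2005]
tool_rot: [0.993, 0.121, -0.006, 0.0]
ft_force: [-9.4, -5.8, 5.2]
grip_width: 0.0007
grip_force: 5.4
```

Call:
{"method": "send_rows", "body": {
  "deltas": "2 0 -2 0 0 0 0; 2 0 -3 0 0 0 0; 0 0 0 0 0 0 0"
}}

```text
time: 8.28
position: [0.4661, 0.098, 0.206]
tool_rot: [0.993, 0.121, -0.004, -0.0]
ft_force: [-4.3, -0.6, 3.9]
grip_width: 0.0006
grip_force: 2.4
```

```bash
python3 - <<'E'
from h import *
state();print(delta(front(-1,0,0)).round(1))
angles(cam('scene'))
E
```

```text
t 8.275 pos [0.4661 0.098  0.206 ] F [-4.3 -0.6  3.9] w 0.0006356652690772151 q [-0.03  0.47  1.88 -0.    0.8   1.3 ]
tool axes in box (cols)
 [[ 1.     0.    -0.008]
 [ 0.    -1.     0.001]
 [-0.008 -0.001 -1.   ]]
[47.3  0.7 30.3]
L red 12 ang 69.5 r 56.6
L {-87: 0, -81: 0, -75: 0, -69: 1, -63: 58, -57: 2, -51: 0, -45: 0, -39: 14, -33: 29, -27: 0, -21: 0, -15: 0, -9: 0, -3: 24, 3: 21, 9: 0, 15: 0, 21: 0, 27: 0, 33: 31, 39: 5, 45: 0, 51: 0, 57: 0, 63: 44, 69: 23, 75: 2, 81: 0, 87: 0}
R {-87: 0, -81: 0, -75: 0, -69: 1, -63: 44, -57: 2, -51: 26, -45: 10, -39: 0, -33: 7, -27: 8, -21: 12, -15: 14, -9: 4, -3: 0, 3: 0, 9: 0, 15: 2, 21: 25, 27: 2, 33: 0, 39: 0, 45: 0, 51: 0, 57: 2, 63: 0, 69: 0, 75: 0, 81: 0, 87: 0}
```

Call:
{"method": "send_rows", "body": {
  "deltas": "2 0 -4 0 0 0 0; 2 0 -4 0 0 0 0; 1 0 -4 0 0 0 0; 0 0 0 0 0 0 0"
}}

```text
time: 8.82
position: [0.4751, 0.0996, 0.2187]
tool_rot: [0.993, 0.121, 0.001, 0.0]
ft_force: [-0.8, 0.4, 0.4]
grip_width: 0.0006
grip_force: 0.0
```

```bash
python3 - <<'E'
from h import *
state();print(delta(front(-1,0,0)).round(1))
angles(cam('scene'))
c=cam('top');print((face_img(c,np.load('pose.npy'))[:60].astype(int)[...,0]).mean())
E
```

```text
t 8.825 pos [0.4751 0.0996 0.2187] F [-0.8  0.4  0.4] w 0.0006239861041719416 q [-0.02  0.46  1.85  0.    0.83  1.3 ]
tool axes in box (cols)
 [[ 1.    -0.     0.002]
 [-0.    -1.    -0.   ]
 [ 0.002  0.    -1.   ]]
[37.9 -0.  43.5]
L red 12 ang 70.1 r 56.6
L {-87: 0, -81: 0, -75: 0, -69: 2, -63: 58, -57: 1, -51: 0, -45: 0, -39: 14, -33: 28, -27: 0, -21: 0, -15: 0, -9: 0, -3: 21, 3: 23, 9: 0, 15: 0, 21: 0, 27: 0, 33: 34, 39: 7, 45: 0, 51: 0, 57: 0, 63: 49, 69: 20, 75: 2, 81: 0, 87: 0}
R {-87: 0, -81: 0, -75: 0, -69: 1, -63: 45, -57: 1, -51: 0, -45: 0, -39: 11, -33: 24, -27: 0, -21: 11, -15: 8, -9: 11, -3: 13, 3: 6, 9: 0, 15: 0, 21: 0, 27: 0, 33: 25, 39: 8, 45: 0, 51: 0, 57: 0, 63: 9, 69: 8, 75: 0, 81: 0, 87: 0}
139.29712121212123
```

Right wheel clicked once: its red is gone and the ridges are back on detents. Repeating the same cycle.

Call:
{"method": "send_rows", "body": {
  "deltas": "-11 0 0 0 0 0 0; -11 0 0 0 0 0 0; -10 0 0 0 0 0 0; 0 0 15 0 0 0 0; 0 0 16 0 0 0 0; 5 0 0 0 0 0 0; 5 0 0 0 0 0 0"
}}

```text
time: 9.8
position: [0.4535, 0.0942, 0.1876]
tool_rot: [0.993, 0.12, 0.0, 0.0]
ft_force: [-1.3, -0.5, 0.3]
grip_width: 0.0004
grip_force: 2.0
```

Call:
{"method": "send_rows", "body": {
  "deltas": "3 0 0 0 0 0 0; 3 0 -4 0 0 0 0; 2 0 -3 0 0 0 0; 2 0 -3 0 0 0 0; 2 0 -3 0 0 0 0; 2 0 -2 0 0 0 0; 2 0 -3 0 0 0 0; 2 0 -4 0 0 0 0; 2 0 -4 0 0 0 0; 2 0 -4 0 0 0 0"
}}

```text
time: 11.05
position: [0.4756, 0.0997, 0.218]
tool_rot: [0.993, 0.12, 0.001, 0.0]
ft_force: [-0.4, -0.3, -0.7]
grip_width: 0.0003
grip_force: 0.0
```

```bash
python3 - <<'E'
from h import *
state();print(delta(front(-1,0,0)).round(1))
angles(cam('scene'))
E
```

```text
t 11.05 pos [0.4756 0.0997 0.218 ] F [-0.4 -0.3 -0.7] w 0.0003343772669526348 q [-0.02  0.46  1.85  0.    0.83  1.31]
tool axes in box (cols)
 [[ 1.    -0.     0.003]
 [-0.    -1.    -0.001]
 [ 0.003  0.001 -1.   ]]
[37.3 -0.1 42.8]
L red 12 ang 69.5 r 56.3
L {-87: 0, -81: 0, -75: 0, -69: 3, -63: 59, -57: 1, -51: 0, -45: 0, -39: 13, -33: 29, -27: 0, -21: 0, -15: 0, -9: 0, -3: 27, 3: 18, 9: 0, 15: 0, 21: 0, 27: 0, 33: 28, 39: 9, 45: 0, 51: 0, 57: 0, 63: 47, 69: 20, 75: 4, 81: 0, 87: 0}
R green 21 ang -35.5 r 63.1
R {-87: 0, -81: 0, -75: 0, -69: 2, -63: 47, -57: 1, -51: 0, -45: 0, -39: 12, -33: 26, -27: 0, -21: 17, -15: 10, -9: 12, -3: 14, 3: 5, 9: 0, 15: 0, 21: 0, 27: 0, 33: 23, 39: 7, 45: 0, 51: 0, 57: 0, 63: 10, 69: 6, 75: 0, 81: 0, 87: 0}
```

Green is now at −36° on the right wheel. One more cycle.

Call:
{"method": "send_rows", "body": {
  "deltas": "-11 0 0 0 0 0 0; -11 0 0 0 0 0 0; -11 0 0 0 0 0 0; 0 0 15 0 0 0 0; 0 0 15 0 0 0 0; 5 0 0 0 0 0 0; 5 0 0 0 0 0 0"
}}

```text
time: 11.98
position: [0.4525, 0.094, 0.1876]
tool_rot: [0.993, 0.12, 0.0, 0.0]
ft_force: [0.0, -0.1, -0.3]
grip_width: 0.0005
grip_force: 0.0
```

Call:
{"method": "send_rows", "body": {
  "deltas": "3 0 0 0 0 0 0; 3 0 -4 0 0 0 0; 2 0 -3 0 0 0 0; 2 0 -3 0 0 0 0; 2 0 -3 0 0 0 0; 2 0 -2 0 0 0 0; 2 0 -3 0 0 0 0; 2 0 -4 0 0 0 0; 2 0 -4 0 0 0 0; 2 0 -4 0 0 0 0"
}}

```text
time: 13.22
position: [0.4745, 0.0994, 0.218]
tool_rot: [0.993, 0.12, 0.001, 0.0]
ft_force: [-0.0, -0.1, -0.3]
grip_width: 0.0007
grip_force: 0.0
```

Call:
{"method": "send_rows", "body": {
  "deltas": "-11 0 0 0 0 0 0; -11 0 0 0 0 0 0; -11 0 0 0 0 0 0; 0 -30 0 0 0 0 0; 0 -35 0 0 0 0 0; 0 -35 0 0 0 0 0; 0 0 0 0 0 0 0"
}}

```text
time: 14.1
position: [0.416, 0.1897, 0.2172]
tool_rot: [0.993, 0.122, -0.0, -0.0]
ft_force: [0.7, -0.9, -0.2]
grip_width: 0.0007
grip_force: 0.0
```

```bash
python3 - <<'E'
from h import *
state();print(delta(front(1,0,0)).round(1))
for n in('top','scene'):
    c=cam(n);angles(c)
    P=cloud(c);r=robot.cut_out(n,'code_unit')
    b=frame()[0].inv().apply(P[r[0]['region']&(c['depth']>0)]-frame()[1]); print(b.min(0),b.max(0))
E
```

```text
t 14.1 pos [0.416  0.1897 0.2172] F [ 0.7 -0.9 -0.2] w 0.0006511834649357575 q [0.18 0.43 1.92 0.   0.79 1.51]
tool axes in box (cols)
 [[ 1.     0.003 -0.001]
 [ 0.003 -1.     0.   ]
 [-0.001 -0.    -1.   ]]
[73.7  1.9 41.8]
L red 28 ang 68.5 r 53.4
L {-87: 0, -81: 0, -75: 0, -69: 0, -63: 0, -57: 0, -51: 0, -45: 0, -39: 0, -33: 0, -27: 0, -21: 0, -15: 0, -9: 0, -3: 0, 3: 0, 9: 0, 15: 0, 21: 0, 27: 0, 33: 0, 39: 0, 45: 0, 51: 0, 57: 1, 63: 35, 69: 2, 75: 0, 81: 0, 87: 0}
R green 39 ang 0.4 r 62.1
R {-87: 0, -81: 0, -75: 0, -69: 18, -63: 29, -57: 2, -51: 0, -45: 0, -39: 5, -33: 23, -27: 0, -21: 0, -15: 0, -9: 0, -3: 13, 3: 14, 9: 0, 15: 0, 21: 0, 27: 0, 33: 28, 39: 5, 45: 0, 51: 0, 57: 2, 63: 41, 69: 1, 75: 0, 81: 0, 87: 0}
[-0.12706116 -0.12001553 -0.00457572] [0.10708271 0.13499373 0.469294  ]
L {-87: 0, -81: 0, -75: 0, -69: 2, -63: 56, -57: 1, -51: 0, -45: 0, -39: 11, -33: 19, -27: 0, -21: 0, -15: 0, -9: 0, -3: 21, 3: 17, 9: 0, 15: 0, 21: 0, 27: 0, 33: 1, 39: 1, 45: 0, 51: 0, 57: 0, 63: 1, 69: 0, 75: 0, 81: 0, 87: 0}
R green 33 ang -1.5 r 62.5
R {-87: 0, -81: 0, -75: 0, -69: 2, -63: 48, -57: 0, -51: 0, -45: 0, -39: 10, -33: 27, -27: 0, -21: 0, -15: 0, -9: 0, -3: 20, 3: 16, 9: 0, 15: 0, 21: 0, 27: 0, 33: 0, 39: 0, 45: 0, 51: 0, 57: 0, 63: 0, 69: 0, 75: 0, 81: 0, 87: 0}
[-0.44979223 -0.27702868 -0.002796  ] [0.17730649 0.22355892 0.36647303]
```

The right wheel's green ridge is at 0°. Now the left wheel.

Call:
{"method": "send_rows", "body": {
  "deltas": "0 2 14 0 0 0 0; 0 0 15 0 0 0 0; 4 0 0 0 0 0 0; 5 0 0 0 0 0 0; 5 0 0 0 0 0 0"
}}

```text
time: 14.92
position: [0.4309, 0.1894, 0.1885]
tool_rot: [0.993, 0.12, -0.002, 0.0]
ft_force: [-6.1, -4.0, 2.5]
grip_width: 0.0001
grip_force: 3.1
```

Call:
{"method": "send_rows", "body": {
  "deltas": "3 0 0 0 0 0 0; 3 0 -4 0 0 0 0; 2 0 -3 0 0 0 0; 2 0 -3 0 0 0 0; 2 0 -3 0 0 0 0; 2 0 -2 0 0 0 0; 2 0 -3 0 0 0 0; 2 0 -4 0 0 0 0; 2 0 -4 0 0 0 0; 2 0 -4 0 0 0 0"
}}

```text
time: 16.18
position: [0.4541, 0.1954, 0.2189]
tool_rot: [0.993, 0.12, 0.001, -0.0]
ft_force: [-0.7, 0.2, -0.1]
grip_width: 0.0007
grip_force: 0.1
```

```bash
python3 - <<'E'
from h import *
state();print(delta(front(1,0,0)).round(1))
angles(cam('top'));angles(cam('scene'))
E
```

```text
t 16.175 pos [0.4541 0.1954 0.2189] F [-0.7  0.2 -0.1] w 0.0006652793241016028 q [0.18 0.46 1.83 0.   0.84 1.51]
tool axes in box (cols)
 [[ 1.    -0.     0.002]
 [-0.    -1.    -0.   ]
 [ 0.002  0.    -1.   ]]
[35.3 -2.  43.7]
L {-87: 0, -81: 0, -75: 0, -69: 0, -63: 0, -57: 0, -51: 0, -45: 0, -39: 0, -33: 0, -27: 0, -21: 0, -15: 0, -9: 0, -3: 0, 3: 0, 9: 0, 15: 0, 21: 0, 27: 0, 33: 0, 39: 0, 45: 0, 51: 0, 57: 0, 63: 0, 69: 0, 75: 0, 81: 0, 87: 0}
R green 28 ang -0.1 r 62.6
R {-87: 0, -81: 0, -75: 2, -69: 19, -63: 32, -57: 1, -51: 0, -45: 0, -39: 7, -33: 17, -27: 0, -21: 0, -15: 0, -9: 0, -3: 12, 3: 9, 9: 0, 15: 0, 21: 0, 27: 0, 33: 18, 39: 5, 45: 0, 51: 0, 57: 3, 63: 40, 69: 5, 75: 0, 81: 0, 87: 0}
L {-87: 0, -81: 0, -75: 0, -69: 1, -63: 58, -57: 1, -51: 0, -45: 0, -39: 14, -33: 29, -27: 0, -21: 14, -15: 14, -9: 13, -3: 16, 3: 7, 9: 0, 15: 0, 21: 0, 27: 0, 33: 24, 39: 7, 45: 0, 51: 0, 57: 0, 63: 38, 69: 20, 75: 2, 81: 0, 87: 0}
R green 28 ang -1.2 r 63.1
R {-87: 0, -81: 0, -75: 0, -69: 0, -63: 45, -57: 2, -51: 0, -45: 0, -39: 13, -33: 24, -27: 0, -21: 0, -15: 0, -9: 0, -3: 21, 3: 16, 9: 0, 15: 0, 21: 0, 27: 0, 33: 26, 39: 5, 45: 0, 51: 0, 57: 0, 63: 1, 69: 16, 75: 0, 81: 0, 87: 0}
```

Call:
{"method": "send_rows", "body": {
  "deltas": "-12 -1 0 0 0 0 0; -12 0 0 0 0 0 0; -11 0 0 0 0 0 0; 0 0 15 0 0 0 0; 0 0 16 0 0 0 0; 5 0 0 0 0 0 0; 5 0 0 0 0 0 0"
}}

```text
time: 17.15
position: [0.4289, 0.1903, 0.1876]
tool_rot: [0.993, 0.12, 0.0, -0.0]
ft_force: [0.2, 0.4, -0.2]
grip_width: 0.0001
grip_force: 0.0
```

Call:
{"method": "send_rows", "body": {
  "deltas": "3 0 0 0 0 0 0; 3 0 -4 0 0 0 0; 2 0 -3 0 0 0 0; 2 0 -3 0 0 0 0; 2 0 -3 0 0 0 0; 2 0 -2 0 0 0 0; 2 0 -3 0 0 0 0; 2 0 -4 0 0 0 0; 2 0 -4 0 0 0 0; 2 0 -4 0 0 0 0"
}}

```text
time: 18.4
position: [0.4511, 0.1957, 0.2181]
tool_rot: [0.993, 0.12, 0.002, -0.0]
ft_force: [-0.3, -0.2, -0.2]
grip_width: 0.0005
grip_force: 0.0
```

```bash
python3 - <<'E'
from h import *
state();print(delta(front(1,0,0)).round(1))
angles(cam('scene'))
E
```

```text
t 18.4 pos [0.4511 0.1957 0.2181] F [-0.3 -0.2 -0.2] w 0.0004812038738888696 q [0.18 0.46 1.84 0.   0.84 1.51]
tool axes in box (cols)
 [[ 1.    -0.     0.004]
 [-0.    -1.    -0.   ]
 [ 0.004  0.    -1.   ]]
[38.1 -1.  42.9]
L green 25 ang -35.4 r 62.6
L {-87: 0, -81: 0, -75: 0, -69: 0, -63: 58, -57: 1, -51: 0, -45: 0, -39: 14, -33: 29, -27: 0, -21: 15, -15: 10, -9: 13, -3: 9, 3: 6, 9: 0, 15: 0, 21: 0, 27: 0, 33: 28, 39: 4, 45: 0, 51: 0, 57: 0, 63: 23, 69: 18, 75: 1, 81: 0, 87: 0}
R green 26 ang -1.2 r 63.1
R {-87: 0, -81: 0, -75: 0, -69: 0, -63: 43, -57: 1, -51: 0, -45: 0, -39: 10, -33: 25, -27: 0, -21: 0, -15: 0, -9: 0, -3: 22, 3: 13, 9: 0, 15: 0, 21: 0, 27: 0, 33: 24, 39: 4, 45: 0, 51: 0, 57: 0, 63: 0, 69: 9, 75: 1, 81: 0, 87: 0}
```

Last click, then retreat: back, up, and off to the right.

Call:
{"method": "send_rows", "body": {
  "deltas": "-11 0 0 0 0 0 0; -11 0 0 0 0 0 0; -10 0 0 0 0 0 0; 0 0 15 0 0 0 0; 0 0 15 0 0 0 0; 5 0 0 0 0 0 0; 5 0 0 0 0 0 0"
}}

```text
time: 19.32
position: [0.4289, 0.1903, 0.1876]
tool_rot: [0.993, 0.12, 0.0, -0.0]
ft_force: [1.1, -0.7, 0.1]
grip_width: 0.0003
grip_force: 0.0
```

Call:
{"method": "send_rows", "body": {
  "deltas": "3 0 0 0 0 0 0; 3 0 -4 0 0 0 0; 2 0 -3 0 0 0 0; 2 0 -3 0 0 0 0; 2 0 -3 0 0 0 0; 2 0 -2 0 0 0 0; 2 0 -3 0 0 0 0; 2 0 -4 0 0 0 0; 2 0 -4 0 0 0 0; 2 0 -4 0 0 0 0"
}}

```text
time: 20.58
position: [0.4511, 0.1957, 0.2181]
tool_rot: [0.993, 0.12, 0.002, -0.0]
ft_force: [-1.1, 0.4, -0.1]
grip_width: 0.0005
grip_force: 0.0
```

Call:
{"method": "send_rows", "body": {
  "deltas": "-11 0 0 0 0 0 0; -11 0 0 0 0 0 0; -11 0 0 0 0 0 0; 0 0 -40 0 0 0 0; 0 0 -40 0 0 0 0; 0 0 -30 0 0 0 0; -6 45 0 0 0 0 0; -11 45 0 0 0 0 0; -11 45 0 0 0 0 0; -11 45 0 0 0 0 0"
}}

```text
time: 21.82
position: [0.422, 0.0023, 0.3271]
tool_rot: [0.993, 0.121, -0.0, -0.0]
ft_force: [0.3, -0.1, -0.8]
grip_width: 0.0008
grip_force: 0.0
```

Call:
{"method": "send_rows", "body": {
  "deltas": "-11 45 0 0 0 0 0; -11 45 0 0 0 0 0; -11 45 0 0 0 0 0; -11 45 0 0 0 0 0; -11 45 0 0 0 0 0; -11 45 0 0 0 0 0; 0 0 0 0 0 0 0; 0 0 0 0 0 0 0"
}}

```text
time: 22.82
position: [0.4226, -0.2735, 0.3267]
tool_rot: [0.993, 0.12, -0.001, -0.001]
ft_force: [0.3, -1.1, 0.3]
grip_width: 0.0005
grip_force: 0.0
```

```bash
python3 - <<'E'
from h import *
state()
cs=[cam(n) for n in('top','scene')]
for c in cs: angles(c)
save(np.vstack([cv2.resize(face_img(c,np.load('pose.npy')),(412,300)) for c in cs]),'f2.png')
E
```

```text
t 22.825 pos [ 0.4226 -0.2735  0.3267] F [ 0.3 -1.1  0.3] w 0.00048807522016293994 q [-0.8   0.32  1.69  0.    1.13  0.53]
tool axes in box (cols)
 [[ 1.    -0.001 -0.001]
 [-0.001 -1.     0.002]
 [-0.001 -0.002 -1.   ]]
L green 48 ang 0.6 r 61.8
L {-87: 0, -81: 0, -75: 2, -69: 23, -63: 32, -57: 2, -51: 0, -45: 0, -39: 8, -33: 25, -27: 0, -21: 0, -15: 0, -9: 0, -3: 11, 3: 22, 9: 0, 15: 0, 21: 0, 27: 0, 33: 26, 39: 7, 45: 0, 51: 0, 57: 3, 63: 39, 69: 4, 75: 0, 81: 0, 87: 0}
R green 46 ang 0.1 r 61.4
R {-87: 0, -81: 0, -75: 3, -69: 19, -63: 34, -57: 3, -51: 0, -45: 0, -39: 10, -33: 24, -27: 0, -21: 0, -15: 0, -9: 0, -3: 16, 3: 15, 9: 0, 15: 0, 21: 0, 27: 0, 33: 24, 39: 7, 45: 0, 51: 0, 57: 3, 63: 40, 69: 2, 75: 0, 81: 0, 87: 0}
L green 33 ang 0.4 r 62.9
L {-87: 0, -81: 0, -75: 0, -69: 3, -63: 55, -57: 2, -51: 0, -45: 0, -39: 14, -33: 28, -27: 0, -21: 0, -15: 0, -9: 0, -3: 23, 3: 22, 9: 0, 15: 0, 21: 0, 27: 0, 33: 29, 39: 8, 45: 0, 51: 0, 57: 1, 63: 46, 69: 22, 75: 1, 81: 0, 87: 0}
R green 31 ang -0.1 r 63.0
R {-87: 0, -81: 0, -75: 0, -69: 2, -63: 46, -57: 1, -51: 0, -45: 0, -39: 12, -33: 26, -27: 0, -21: 0, -15: 0, -9: 0, -3: 19, 3: 18, 9: 0, 15: 0, 21: 0, 27: 0, 33: 29, 39: 4, 45: 0, 51: 0, 57: 1, 63: 41, 69: 17, 75: 1, 81: 0, 87: 0}
```

View pics/f2.png

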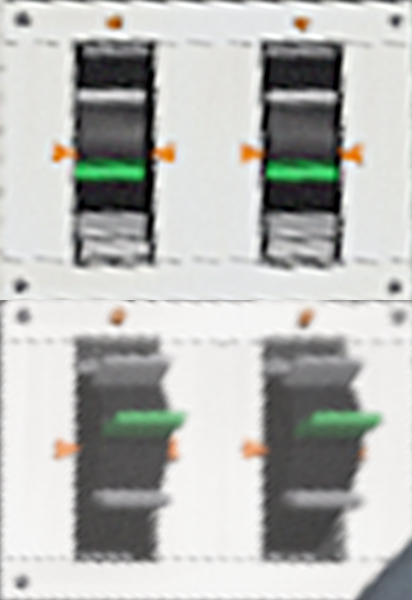

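Both green ridges (top view at about (110,172) and (301,172), offset only by parallax) are at the 0° detent. The face is still aligned with the original pose, so the box hasn't moved. Handing in.

```bash
python3 -c "
from rig import robot
print(robot.hand_in())"
```

```text
the job is handed in; nothing more can be done
None
```

Both green ridges are clicked in between their pointers (measured within 1° of centre), the box has not visibly moved, and the job is handed in at about 23 s; the hand-in call did not report a verdict.

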